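# Load the rivet press with the top tray

## Robot

A 7-joint arm with a two-finger parallel gripper is mounted at the origin on the work surface. World frame = base frame: x ahead of the robot, y to its left, z up, the work surface at z = 0. Lengths are in m, angles in rad, forces in N, time in s.
With the tool pointing down it reaches from about 0.4 to 0.85 m from the base axis. Payload 4.5 kg.
Tool frame: the origin (TCP) lies midway between the tips of the shut fingers; the grasp point (between the pads) lies 19 mm behind it; z points along the fingers, y is the line along which they close (so a half turn about z gives the same grasp; the last joint's range is limited). The gripper opens to 88 mm and grips with 3 to 60 N. Pads are 18 mm wide; open, the fingers measure 123 mm over their backs; the gripper's body (75 mm by 187 mm) begins 45 mm behind the grasp point.
Start: joints at [-1.281, 0.689, -0.195, 1.565, 0.157, 0.902, -0.215], TCP at [0.158, 0.605, 0.239] pointing down, gripper open.
Joint ranges: [-3.01, 3.01], [-0.46, 2.08], [-1.47, 1.51], [0.13, 2.56], [-1, 4.14], [0.04, 2.09], [-2.66, 2.66]. Speed limits (rad/s): [2.57, 2.57, 3.14, 3.14, 3.14, 3.14, 3.14].

## Interface

Orientations are given as a unit quaternion [x, y, z, w].
In Python, from plant import r gives the robot as it stands.
- The arm moves only by the tool move_arm, never from a script. Its argument "targets" is a list that holds one entry, the list of rows, each a list of 7 numbers: the opening, from 0 (shut) to 1 (fully open), then the shift along the tool's x, y, z in mm, then the turn, a rotation vector about the tool's x, y, z in degrees. In form: [[[claw, dx, dy, dz, ax, ay, az], ...]]. A call has 1 to 10 rows; each row is the pose to reach, as a shift and turn from the pose commanded when the call began, along the tool's axes at that moment; what a row does not reach only later rows make up. A row lasts 1/8 s, in which the tool goes at most 62.5 mm and 10.7 degrees, less where a joint would pass 70% of its speed; a pose out of reach is approached as far as the arm can. A call with a gripper value outside its range is refused whole. The fingers move at their own pace and stop on an object; "newtons" is the grip in N (left out, the last holds). Time passes only in rows, so rows that repeat a pose let the fingers close. It gives the time, the measured TCP pose, the force, the opening and the grip force at its end, in the units of the state.
- r.get_state(): the state, without advancing time (a new reading comes with each control period).
- r.snapshot(name): name is "scene" or "top" or "wrist"; returns the picture (480x640x3 uint8, red, green, blue); there is no depth.
- r.camera_info(name): a dict with "fx", "fy", "cx", "cy" (pixels), "R" (3x3) and "t" (3): a world point X has camera coordinates R X + t. Camera axes: x right, y down, z forward; pixel columns grow to the right and rows downward; lengths in m; the calibration is good to about 2 mm. The wrist camera is an equidistant fisheye: a pixel r from the principal point sees the ray r / f radians off the axis. A picture is of the moment at which its call begins: read the wrist's pose just before it. camera_info takes no time and is no camera call; for the wrist camera it gives the pose at the moment of the call.
- r.finish_job(): hands the job in; it is judged then, once.
The state is a dict: "clock": time; "q": joint angles; "qd": joint speeds; "joint_torque": joint torques, N m; "tool_pos": TCP position; "eef_rot": TCP orientation; "contact_force": force on the tool from outside, world axes, zero at the start; "moment": the same for the moment, N m; "opening": opening from 0.0 (shut) to 1.0 (fully open); "finger_force": force on a finger pad.
Only numpy, scipy, OpenCV 4.12 (cv2) and the standard library are available. Lean on these libraries where they do the work, as an engineer would, in place of code of your own. Each camera call takes 0.05 s, during which the arm holds its last target. There are 200 camera calls.

## Task

Lift the top red tray of brass rivets off the red pile, leaving the other trays where they are, carry it level and set it down gently, without dropping it, into the yellow-edged nest on the press's carriage, and let go. Then slide the loaded carriage along its rails all the way home, against the rubber stops at the press. Do not disturb the black trays, the spool or the mallet.

Things in the scene. Friction and masses are not known exactly. Their poses are not given: they have to be found in the camera images.
- red_top: Top red tray of three. Open tray 150 (x) x 100 (y) x 54 mm, walls 4; origin at centre of underside, z up; ends alike. Foot 136 x 86 x 12 mm high nests in the tray below, 3 mm play; lifts freely. Floor at 15 mm, rivet domes to 19. White grip web across the middle (along y), 12 mm thick in x, top at 40 mm; free room beside it 65 mm (x) by 92, so fingers can pinch it from above. 0.2 to 0.45 kg.
- red_mid: Middle red tray, same shape and frame as red_top, 42 mm below it; stays in the pile.
- red_low: Bottom red tray, same shape and frame, 42 mm lower again, standing on a 4 mm cork mat; stays in the pile.
- black_top: Upper one of two nested black trays (steel rivets, grey web), same shape and frame as the red ones; a bystander. The red and the black pile may stand either way round, side by side.
- black_low: Lower black tray, on a 4 mm cork mat; a bystander.
- nest (a point): Centre of the tray nest's floor on the carriage; z up, y along the slide towards the press, x across. Nest 144 (x) x 94 (y) mm: yellow curb 3 mm high, then sloping outward at 45 degrees to 9 mm, guides the tray's foot (4 mm play each side). A seated tray has its origin here, its x along the nest's x (either way round). Moves with the carriage.
- handle (a point): Top centre of the carriage's handle: upright round black post, 26 mm diameter, 58 mm of it clear above a flange. It stands 125 mm behind the nest centre (towards -y of the nest) and its top is 64 mm above the nest floor, 10 mm above a seated tray's rim; about 60 mm of free room between post and tray. Axes as nest.
- home (a point): Fixed point on the press, 44 mm above the table, where nest lies when the carriage is fully home; y along the slide towards the stops. The press's ram hangs 120 mm above the nest floor, 50 mm further on (+y); the press body begins 85 mm on and is 300 mm tall.
- carriage (a joint): Carriage position along its rails in m: 0 = far from the press, growing towards it (+y of home), 0.130 = fully home against the two rubber stops. About 3 N of friction, no spring, no latch; it stays where it is left.
- spool: White thread spool, 64 mm diameter, 90 mm high, upright; origin at the centre of its underside; a bystander.
- mallet: Mallet lying flat: black head 100 mm long (along x), 52 mm diameter, wooden handle reaching 215 mm to -y; origin under the head's centre; a bystander.
There are look-alikes about, which are no part of the job. Leave any purple look-alike of the red_top alone.

How it is judged:
By the outcome, as a careful person would: the job done as asked, in the order asked, and still so for the second after the job is handed in, with the robot touching nothing.
It also fails if it takes over 54 s, if anything falls off the work surface, if the arm or the gripper's body presses on something with over 40 N, if the wrist force passes 120 N, or if a joint passes its speed limit or range.

## Working session

There is one attempt and no reset: what is moved stays moved. The work goes in short steps, Python scripts to look and compute and a tool call to move; the robot and the scene stay as the last step left them, time stands still between calls to the robot, and variables do not carry over. Pictures are saved under pics/ and viewed, at most 12 in all, crops included, and the job is handed in when it is done.

Besides the shell and the picture viewer there is one more tool, called after "Call:" by a JSON object that holds its "op" and its "data". move_arm: Moves the arm, as the interface text tells. Its arguments: {"type":"object","properties":{"targets":{"type":"array","items":{"type":"array","items":{"type":"array","items":{"type":"number"}}}},"newtons":{"type":"number"}},"required":["targets"]}

```bash
mkdir -p pics; ls
python3 - <<'E'
from plant import r
import cv2
for n in ["scene","top","wrist"]:
    im=r.snapshot(n); cv2.imwrite(f"pics/{n}0.png",im[:,:,::-1])
    c=r.camera_info(n); print(n,c)
s=r.get_state(); print(s)
E
```

```text
pics
scene {'fx': 469.8657992314348, 'fy': 469.8657992314348, 'cx': 313.94021374755766, 'cy': 234.12129978223624, 'R': array([[ 0.0927095 ,  0.99567185,  0.0065198 ],
       [ 0.72598112, -0.06311367, -0.68481244],
       [-0.68143698,  0.06822188, -0.7286902 ]]), 't': array([ 0.09069708, -0.32831088,  1.69181927])}
top {'fx': 462.5377510123624, 'fy': 462.5377510123624, 'cx': 321.1388997461778, 'cy': 245.84715071565827, 'R': array([[ 0.01546204, -0.99971482, -0.01819898],
       [-0.99613015, -0.01382655, -0.086796  ],
       [ 0.08651962,  0.0194706 , -0.99605986]]), 't': array([-0.14745393,  0.50629016,  1.25731633])}
wrist {'fx': 371.64829954431775, 'fy': 371.64829954431775, 'cx': 322.27559411397567, 'cy': 240.22453946308806, 'R': array([[ 2.53263264e-01,  9.67397224e-01, -5.74268236e-04],
       [ 9.24268534e-01, -2.41796875e-01,  2.95401335e-01],
       [ 2.85631575e-01, -7.53450842e-02, -9.55373080e-01]]), 't': array([-0.62521691, -0.03945049,  0.39115272])}
{'clock': 0.15, 'q': array([-1.28118763,  0.68974557, -0.19453243,  1.56607128,  0.15731006,
        0.90248643, -0.21507949]), 'qd': array([-0.00184083, -0.00366021,  0.000696  , -0.00314891, -0.00142291,
       -0.0011394 , -0.000891  ]), 'joint_torque': array([-1.14149014e-03, -5.27859521e+01, -1.26852024e+00, -1.53587919e+01,
       -5.25297364e-02,  3.84036714e-03,  1.05196636e-04]), 'tool_pos': array([0.15805974, 0.60421076, 0.23813197]), 'eef_rot': array([ 1.27510325e-01,  9.91837023e-01, -6.59370255e-04, -3.24965303e-05]), 'contact_force': array([-0.66322051, -1.11428301,  0.21542726]), 'moment': array([-0.01165112, -0.02388852, -0.01077527]), 'finger_force': 0.0, 'opening': 1.0013597171342712}
```

View pics/top0.png

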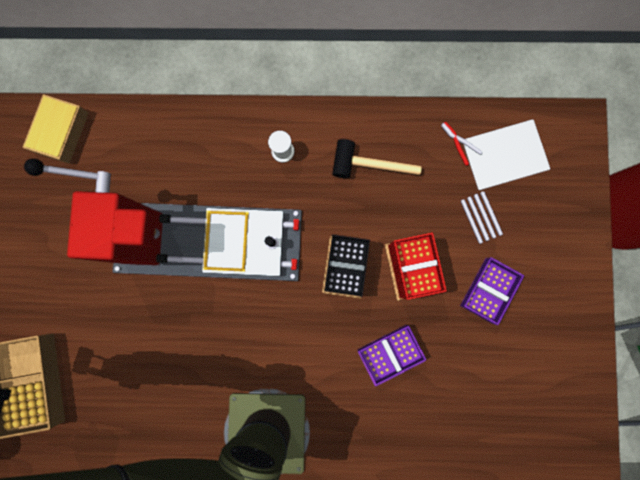

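View pics/scene0.png

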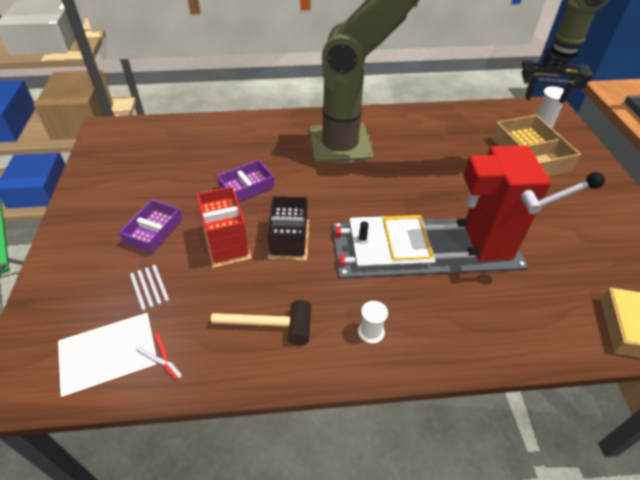

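The top view shows the red tray with its web at about (420,267). The black pile is at (346,266), the yellow nest at (226,240) and the handle at (270,242). The purple look-alikes are at (492,290) and (393,355). The scene view agrees: the red pile is three high, the black pile sits between it and the press, and the carriage is far from the stops.

```bash
cat > h.py <<'E'
import numpy as np, cv2
from scipy.spatial.transform import Rotation as Ro
from plant import r
def cast(ci,px,z,fish=False):
    R,t=ci["R"],ci["t"]; px=np.atleast_2d(np.asarray(px,float))
    a=(px-[ci["cx"],ci["cy"]])/[ci["fx"],ci["fy"]]
    if fish:
        th=np.linalg.norm(a,axis=1,keepdims=True)+1e-12
        d=np.hstack([a/th*np.sin(th),np.cos(th)])
    else: d=np.hstack([a,np.ones((len(a),1))])
    d=d@R; C=-R.T@t
    return C+d*((z-C[2])/d[:,2])[:,None]
def blobs(m,amin=30):
    m=m.astype(np.uint8)
    cs,_=cv2.findContours(m,cv2.RETR_EXTERNAL,cv2.CHAIN_APPROX_NONE)
    return sorted([c.reshape(-1,2) for c in cs if cv2.contourArea(c)>=amin],key=lambda c:-cv2.contourArea(c.reshape(-1,1,2)))
def rect(P):  # centre, long, short, angle of long side (deg in -90..90)
    (c,(w,h),a)=cv2.minAreaRect((P[:,:2]*1000).astype(np.float32))
    if w<h: w,h,a=h,w,a+90
    return np.round(c,1),round(w,1),round(h,1),round((a+90)%180-90,1)
def togo(xy,yaw=None,z=None):
    """shift in tool axes (mm) to world point; turn about tool z so tool y has world angle yaw"""
    s=r.get_state(); T=Ro.from_quat(s["eef_rot"]); p=np.array(s["tool_pos"])
    g=np.array([xy[0],xy[1],p[2] if z is None else z]); y=T.apply([0,1,0])
    ang=np.degrees(np.arctan2(y[1],y[0]))
    out=np.round(1000*T.inv().apply(g-p),1)
    turn=None if yaw is None else round(-((yaw-ang+90)%180-90),1)
    print("tcp",np.round(p,4),"yaw of tool y",round(ang,1),"tool z",np.round(T.apply([0,0,1]),3),"shift",out,"turn az",turn)
E
python3 - <<'E'
from h import *
im=cv2.imread("pics/top0.png"); ci=r.camera_info("top"); hsv=cv2.cvtColor(im,cv2.COLOR_BGR2HSV)
H,S,V=[hsv[...,i].astype(int) for i in range(3)]
def win(m,x0,x1,y0,y1):
    o=np.zeros_like(m); o[y0:y1,x0:x1]=m[y0:y1,x0:x1]; return o
for n,m,z in [("web",win((S<60)&(V>150),385,450,230,305),.128),("red",win(((H<8)|(H>172))&(S>150)&(V>90),380,450,225,310),.142),
 ("nest",win((H>15)&(H<32)&(S>120)&(V>110),190,260,195,285),.053),("handle",win(V<60,255,285,225,258),.108),
 ("black",win(V<60,315,375,225,305),.1),("spool",win((S<60)&(V>150),255,305,120,170),.09),("carr",win((S<40)&(V>150),195,290,200,285),.044)]:
    for c in blobs(m,12)[:2]: print(n,len(c),c.mean(0).round(1),rect(cast(ci,c,z)))
togo([.5,0],0)
E
```

```text
web 75 [419.2 265.6] (array([ 452.5, -389. ]), 88.8, 13.3, -77.8)
red 278 [411.6 266.1] (array([ 451. , -380.6]), 154.8, 118.6, 12.6)
nest 193 [225.6 240.7] (array([516.8, 118.2]), 160.1, 112.6, -0.7)
handle 26 [270.1 241.4] (array([510.6,  -9.7]), 27.4, 18.6, 57.3)
handle 61 [283.2 242.7] (array([508.2, -43.2]), 75.1, 5.2, 1.3)
black 288 [350.9 266.2] (array([ 451.9, -223.1]), 146.2, 126.1, -7.1)
spool 120 [281.4 148.3] (array([768.3, -28.8]), 87.0, 61.6, 16.1)
carr 382 [247.1 240.7] (array([515.5,  64.6]), 230.4, 177.5, 88.3)
carr 168 [225.7 240.5] (array([517.5, 119.8]), 144.2, 93.8, -2.1)
tcp [0.1581 0.6042 0.2381] yaw of tool y 75.3 tool z [-0.    -0.001 -1.   ] shift [-483.6 -498.1    0.7] turn az 75.3
```

```bash
cat >> h.py <<'E'
def path(W,step=55,turn0=0,turn1=0):
    """W: world waypoints; prints tool-axis shifts every step mm, from the present pose"""
    s=r.get_state(); T=Ro.from_quat(s["eef_rot"]); p=np.array(s["tool_pos"]); W=np.vstack([p,W])
    d=np.r_[0,np.cumsum(np.linalg.norm(np.diff(W,axis=0),axis=1))]; n=int(np.ceil(d[-1]*1000/step))
    u=np.linspace(0,d[-1],n+1)[1:]; Q=np.c_[[np.interp(u,d,W[:,i]) for i in range(3)]].T
    for i,v in enumerate(np.round(1000*T.inv().apply(Q-p))): print(i,v.astype(int).tolist(),round(turn0+(turn1-turn0)*(i+1)/n,1))
E
python3 - <<'E'
from h import *
path([[.13,.44,.32],[.25,.37,.34],[.34,.27,.34],[.41,.14,.34],[.43,-.02,.32],[.44,-.2,.30],[.452,-.389,.28]],55,0,63)
E
```

```text
0 [-4, -49, -24] 3.0
1 [-8, -97, -48] 6.0
2 [-13, -146, -72] 9.0
3 [-45, -175, -86] 12.0
4 [-97, -189, -94] 15.0
5 [-149, -204, -102] 18.0
6 [-194, -234, -102] 21.0
7 [-239, -264, -101] 24.0
8 [-280, -299, -101] 27.0
9 [-317, -339, -101] 30.0
10 [-355, -378, -101] 33.0
11 [-378, -427, -96] 36.0
12 [-398, -477, -89] 39.0
13 [-418, -527, -82] 42.0
14 [-435, -578, -76] 45.0
15 [-451, -630, -70] 48.0
16 [-468, -681, -64] 51.0
17 [-485, -733, -58] 54.0
18 [-502, -784, -52] 57.0
19 [-519, -835, -46] 60.0
20 [-536, -887, -41] 63.0
```

Call:
{"op": "move_arm", "data": {"targets": [[[1,-4,-49,-24,0,0,3],[1,-8,-97,-48,0,0,6],[1,-13,-146,-72,0,0,9],[1,-45,-175,-86,0,0,12],[1,-97,-189,-94,0,0,15],[1,-149,-204,-102,0,0,18],[1,-194,-234,-102,0,0,21],[1,-239,-264,-101,0,0,24],[1,-280,-299,-101,0,0,27],[1,-317,-339,-101,0,0,30]]]}}

```text
clock: 1.4
tool_pos: [0.38, 0.1951, 0.3397]
eef_rot: [0.381, 0.925, 0.0, 0.0]
contact_force: [0.9, 0.4, -0.6]
opening: 0.999
finger_force: 0.0
```

Run:
```python
from h import *
togo([.452,-.389],12.2,.28); print(r.get_state()["q"].round(2))
path([[.41,.14,.34],[.43,-.02,.32],[.44,-.2,.30],[.452,-.389,.28]],57,0,33)
```

```text
tcp [0.38   0.1951 0.3397] yaw of tool y 45.3 tool z [ 0.  0. -1.] shift [-462.3 -364.2   59.5] turn az 33.1
[-0.59  0.29  0.01  1.98 -0.    0.87  0.21]
0 [-52, -16, 0] 3.0
1 [-96, -46, 5] 6.0
2 [-138, -79, 12] 9.0
3 [-181, -113, 19] 12.0
4 [-221, -148, 25] 15.0
5 [-261, -185, 31] 18.0
6 [-301, -221, 37] 21.0
7 [-341, -257, 42] 24.0
8 [-382, -293, 48] 27.0
9 [-422, -328, 54] 30.0
10 [-462, -364, 60] 33.0
```

Run:
```python
from h import *
import pickle
pickle.dump(r.camera_info("wrist"),open("ci1.pkl","wb"))
cv2.imwrite("pics/w1.png",r.snapshot("wrist")[:,:,::-1])
```

```text
(no output)
```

View pics/w1.png

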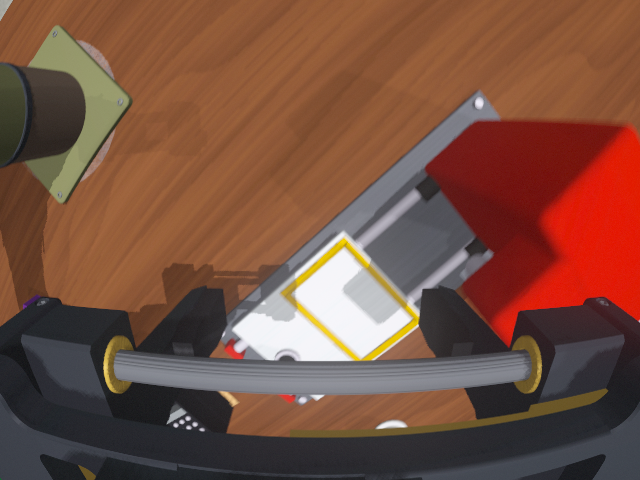

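Call:
{"op": "move_arm", "data": {"targets": [[[1,-52,-16,0,0,0,3],[1,-96,-46,5,0,0,6],[1,-138,-79,12,0,0,9],[1,-181,-113,19,0,0,12],[1,-221,-148,25,0,0,16],[1,-261,-185,31,0,0,20],[1,-301,-221,37,0,0,24],[1,-341,-257,42,0,0,27],[1,-382,-293,48,0,0,30],[1,-422,-328,54,0,0,33]]]}}

```text
clock: 2.7
tool_pos: [0.4488, -0.3348, 0.2853]
eef_rot: [0.628, 0.779, 0.0, -0.0]
contact_force: [0.5, -0.2, 0.7]
opening: 1.005
finger_force: 0.0
```

Run:
```python
from h import *
import pickle
pickle.dump(r.camera_info("wrist"),open("ci2.pkl","wb"))
cv2.imwrite("pics/w2.png",r.snapshot("wrist")[:,:,::-1])
```

```text
(no output)
```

View pics/w2.png

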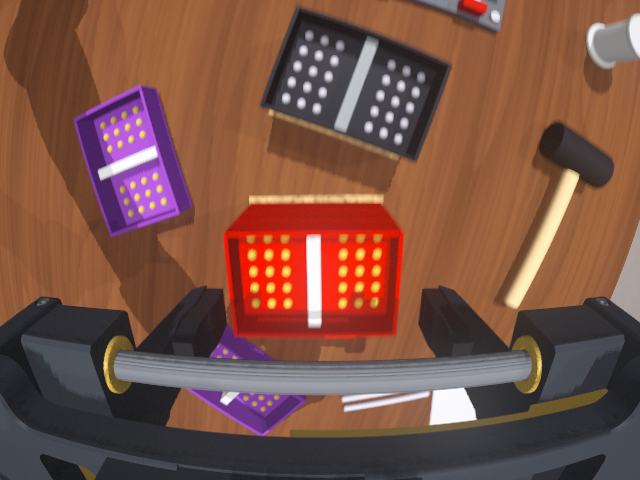

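The first wrist picture shows the whole nest frame, from x 283 to 420 and y 233 to 362. In the second, the red tray's rim runs from (226,232) to (402,232) at the top and ends near y 336 at the bottom. Its web spans x 308–321 and y 235–327, nearly aligned with the gripper.

Run:
```python
from h import *
import pickle
def go(n,i,f,x0,x1,y0,y1,z,k=1):
    im=cv2.imread(f"pics/w{n}.png"); ci=pickle.load(open(f"ci{n}.pkl","rb")); hsv=cv2.cvtColor(im,cv2.COLOR_BGR2HSV)
    H,S,V=[hsv[...,j].astype(int) for j in range(3)]; m=f(H,S,V); o=np.zeros(m.shape,bool); o[y0:y1,x0:x1]=m[y0:y1,x0:x1]
    for c in blobs(o,60)[:k]:
        P=cast(ci,c,z,True); a=cv2.approxPolyDP(c.reshape(-1,1,2),4,True).reshape(-1,2)
        print(i,c.min(0),c.max(0),rect(P)); 
        if len(a)<9: print((cast(ci,a,z,True)[:,:2]*1000).round(0).tolist())
ye=lambda H,S,V:(H>15)&(H<32)&(S>120)&(V>90)
go(1,"yellow outer",ye,270,430,225,368,.053)
go(1,"floor",lambda H,S,V:(S<60)&(V>100),298,410,240,360,.047)
go(2,"web",lambda H,S,V:(S<70)&(V>140),290,340,228,335,.128)
go(2,"red",lambda H,S,V:((H<8)|(H>172))&(S>150)&(V>60),200,420,190,345,.142)
ci=pickle.load(open("ci2.pkl","rb"))
P=cast(ci,[[226,232],[402,232],[397,336],[231,336]],.142,True)[:,:2]*1000
print(P.round(1),P.mean(0),rect(P))
```

```text
yellow outer [281 238] [419 360] (array([514.5, 119.7]), 162.1, 109.8, -1.7)
[[436.0, 176.0], [433.0, 68.0], [578.0, 63.0], [594.0, 79.0], [590.0, 172.0]]
floor [298 247] [409 358] (array([516.4, 118.2]), 143.5, 95.0, -1.9)
[[447.0, 168.0], [444.0, 88.0], [458.0, 73.0], [586.0, 70.0], [589.0, 156.0], [581.0, 163.0]]
web [306 236] [321 327] (array([ 452.5, -392.2]), 89.4, 12.7, -77.1)
[[439.0, -349.0], [456.0, -435.0], [466.0, -435.0], [449.0, -348.0]]
red [223 203] [403 339] (array([ 449.7, -379.1]), 150.7, 125.8, 12.4)
[[368.0, -357.0], [391.0, -453.0], [535.0, -421.0], [514.0, -324.0], [492.0, -307.0], [387.0, -329.0]]
[[ 370.9 -356.4]
 [ 513.3 -325.5]
 [ 537.7 -422.2]
 [ 387.3 -455.6]] [ 452.30788059 -389.88966896] (array([ 451615.3, -389855.1]), 153968.6, 100401.4, 12.5)
```

Run:
```python
from h import *
togo([.4525,-.3905],12.6,.112)
```

```text
tcp [ 0.4472 -0.3434  0.2849] yaw of tool y 11.7 tool z [-0.    -0.007 -1.   ] shift [-46.   -4.1 173.2] turn az -0.9
```

Call:
{"op": "move_arm", "data": {"targets": [[[0.6,-23,-2,20,0,0,-0.5],[0.6,-45,-4,50,0,0,-1],[0.6,-45,-4,80,0,0,-1],[0.6,-45,-4,100,0,0,-1],[0.6,-45,-4,100,0,0,-1],[0.6,-45,-4,100,0,0,-1]]]}}

```text
clock: 3.5
tool_pos: [0.4549, -0.3783, 0.1864]
eef_rot: [0.62, 0.785, 0.0, 0.001]
contact_force: [-0.2, -0.4, -0.1]
opening: 0.6
finger_force: 0.0
```

Run:
```python
from h import *
togo([.4525,-.3905],12.6,.112); print(r.get_state()["opening"],r.get_state()["clock"])
```

```text
tcp [ 0.4549 -0.3783  0.1864] yaw of tool y 13.4 tool z [ 0.001 -0.001 -1.   ] shift [-11.2  -5.2  74.4] turn az 0.8
0.6000777155003195 3.5
```

Call:
{"op": "move_arm", "data": {"targets": [[[0.6,-6,-3,15,0,0,0.5],[0.6,-11,-5,35,0,0,1],[0.6,-11,-5,55,0,0,1],[0.6,-11,-5,68,0,0,1],[0.6,-11,-5,74,0,0,1],[0.6,-11,-5,74,0,0,1]]]}}

```text
clock: 4.25
tool_pos: [0.452, -0.3901, 0.1113]
eef_rot: [0.627, 0.779, 0.0, -0.0]
contact_force: [-0.1, -0.6, 0.0]
opening: 0.601
finger_force: 0.0
```

Run:
```python
from h import *
togo([.4525,-.3905],12.6,.112)
import pickle
pickle.dump(r.camera_info("wrist"),open("ci3.pkl","wb"))
cv2.imwrite("pics/w3.png",r.snapshot("wrist")[:,:,::-1])
```

```text
tcp [ 0.452  -0.3901  0.1113] yaw of tool y 12.3 tool z [-0.  0. -1.] shift [-0.5  0.4 -0.7] turn az -0.3
```

View pics/w3.png

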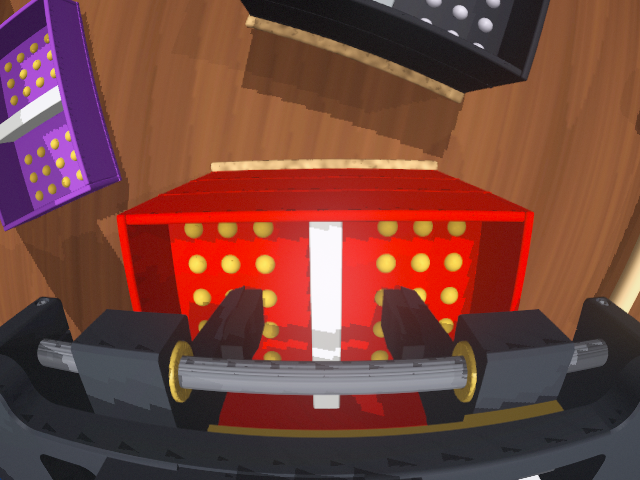

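The fingers straddle the white web at (325,300), which is centred between the pads. I'll close and lift a little.

Call:
{"op": "move_arm", "data": {"targets": [[[0.0,0,0,0,0,0,0],[0.0,0,0,0,0,0,0],[0.0,0,0,0,0,0,0],[0.0,0,0,0,0,0,0],[0.0,0,0,-4,0,0,0],[0.0,0,0,-10,0,0,0],[0.0,0,0,-20,0,0,0],[0.0,0,0,-30,0,0,0],[0.0,0,0,-30,0,0,0]]], "newtons": 35}}

```text
clock: 5.42
tool_pos: [0.4526, -0.3907, 0.1429]
eef_rot: [0.627, 0.779, -0.0, 0.001]
contact_force: [-0.1, -0.0, -3.5]
opening: 0.133
finger_force: 35.0
```

Run:
```python
from h import *
s=r.get_state();print(s["finger_force"],s["contact_force"],s["moment"])
import pickle
pickle.dump(r.camera_info("wrist"),open("ci4.pkl","wb"))
cv2.imwrite("pics/w4.png",r.snapshot("wrist")[:,:,::-1])
togo([.5165,.1187],-1.9,.26)
path([[.455,-.39,.26],[.46,-.25,.27],[.49,-.05,.27],[.5165,.1187,.25]],50,0,14)
```

```text
34.9947988986969 [-0.10514518 -0.03961111 -3.50813015] [-0.06986315 -0.01544135  0.02816741]
tcp [ 0.4523 -0.3903  0.1423] yaw of tool y 12.3 tool z [ 0.001 -0.001 -1.   ] shift [ 483.4  171.6 -118. ] turn az 14.2
0 [0, 1, -49] 1.1
1 [0, 2, -97] 2.2
2 [27, 10, -120] 3.2
3 [74, 22, -123] 4.3
4 [121, 34, -127] 5.4
5 [167, 50, -128] 6.5
6 [212, 67, -128] 7.5
7 [258, 84, -128] 8.6
8 [303, 102, -128] 9.7
9 [348, 119, -125] 10.8
10 [393, 137, -119] 11.8
11 [438, 154, -114] 12.9
12 [483, 172, -108] 14.0
```

View pics/w4.png

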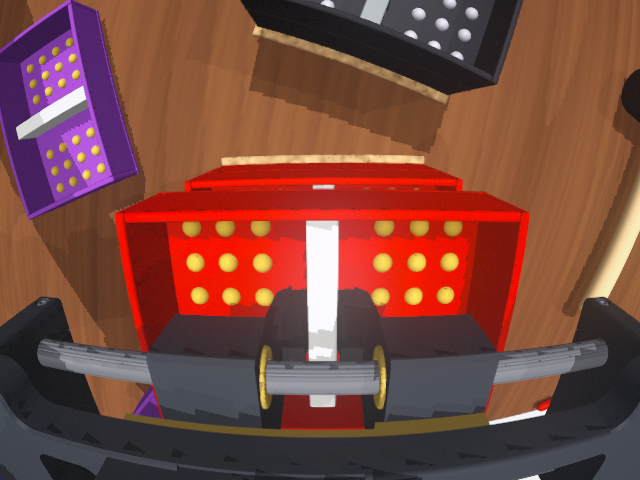

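Only the top tray came up (3.5 N). The middle tray's rim shows behind it at y≈182. Next I carry it at a moderate pace.

Call:
{"op": "move_arm", "data": {"targets": [[[0.0,0,0,-15,0,0,0],[0.0,0,0,-45,0,0,1],[0.0,0,0,-80,0,0,2],[0.0,10,5,-105,0,0,2.5],[0.0,40,13,-120,0,0,4],[0.0,80,24,-125,0,0,5],[0.0,121,34,-127,0,0,6],[0.0,167,50,-128,0,0,7],[0.0,212,67,-128,0,0,8],[0.0,258,84,-128,0,0,9]]]}}

```text
clock: 6.72
tool_pos: [0.4791, -0.1186, 0.2705]
eef_rot: [0.687, 0.727, 0.0, 0.0]
contact_force: [1.1, 0.9, -3.7]
opening: 0.135
finger_force: 35.0
```

Run:
```python
from h import *
togo([.5165,.1187],-1.9,.17)
```

```text
tcp [ 0.4791 -0.1186  0.2705] yaw of tool y 3.3 tool z [ 0.001  0.    -1.   ] shift [234.8  50.9 100.6] turn az 5.2
```

Call:
{"op": "move_arm", "data": {"targets": [[[0.0,45,10,0,0,0,1],[0.0,90,20,5,0,0,2],[0.0,130,28,10,0,0,3],[0.0,170,37,20,0,0,4],[0.0,200,44,35,0,0,5],[0.0,222,48,55,0,0,5],[0.0,232,50,75,0,0,5],[0.0,235,51,92,0,0,5],[0.0,235,51,100,0,0,5],[0.0,235,51,100,0,0,5]]]}}

```text
clock: 7.98
tool_pos: [0.5161, 0.1171, 0.1699]
eef_rot: [0.717, 0.697, -0.0, -0.0]
contact_force: [0.1, -0.0, -2.7]
opening: 0.133
finger_force: 35.0
```

Run:
```python
from h import *
togo([.5165,.1187],-1.9,.08)
import pickle
pickle.dump(r.camera_info("wrist"),open("ci5.pkl","wb"))
cv2.imwrite("pics/w5.png",r.snapshot("wrist")[:,:,::-1])
```

```text
tcp [0.5161 0.1171 0.1699] yaw of tool y -1.7 tool z [-0. -0. -1.] shift [ 1.6  0.4 89.9] turn az 0.2
```

View pics/w5.png

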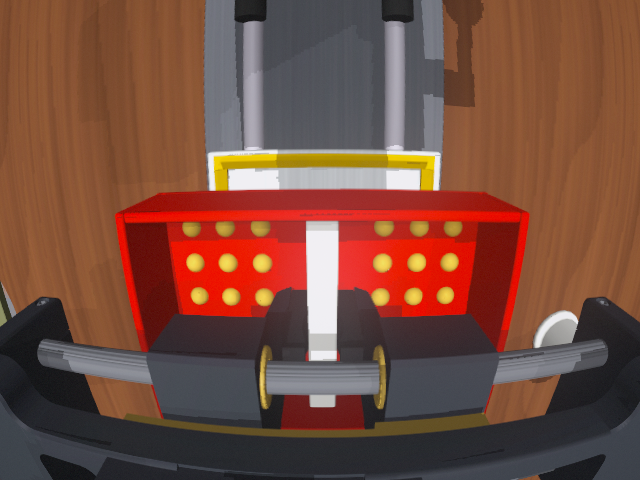

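Run:
```python
from h import *
import pickle
ci=pickle.load(open("ci5.pkl","rb")); im=cv2.imread("pics/w5.png"); hsv=cv2.cvtColor(im,cv2.COLOR_BGR2HSV).astype(int)
ye=(hsv[...,0]>15)&(hsv[...,0]<32)&(hsv[...,1]>120)&(hsv[...,2]>90)
for y in (180,184):
    x=np.where(ye[y,200:450])[0]+200; l=x[x<320]; rr=x[x>320]; print(y,l.min(),l.max(),rr.min(),rr.max())
    a=cast(ci,[[l.max()+.5,y],[rr.min()-.5,y]],.046,True)[:,:2]*1000; b=cast(ci,[[l.min()-.5,y],[rr.max()+.5,y]],.053,True)[:,:2]*1000
    print(a.round(1).tolist(),a.mean(0),b.round(1).tolist(),b.mean(0))
for x in (280,325,380):
    y=np.where(ye[140:185,x])[0]+140; print(x,y.min(),y.max(),cast(ci,[[x,y.max()+.5]],.046,True)[0,:2]*1000,cast(ci,[[x,y.min()-.5]],.053,True)[0,:2]*1000)
print((cast(ci,[[118,212],[528,212]],.2006,True)*1000).round(1))
```

```text
180 215 227 420 433
[[445.3, 160.3], [588.9, 156.1]] [517.13041911 158.23720831] [[437.2, 161.8], [597.9, 157.1]] [517.55122626 159.47744912]
184 215 227 420 432
[[445.1, 157.3], [589.0, 153.1]] [517.0422619  155.20028747] [[437.0, 158.8], [597.2, 154.2]] [517.07589747 156.49954402]
280 154 167 [485.55987156 167.63096114] [486.86352053 178.37253414]
325 154 166 [518.44048777 167.16480738] [518.68284666 177.16548443]
380 154 166 [558.76468908 166.40741788] [557.75136523 176.50306389]
[[443.9 171.5 200.6]
 [590.  167.2 200.6]]
```

Call:
{"op": "move_arm", "data": {"targets": [[[0.0,1,0,20,0,0,0],[0.0,1,0,45,0,0,0],[0.0,1,0,65,0,0,0],[0.0,1,0,80,0,0,0],[0.0,1,0,88,0,0,0],[0.0,1,0,93,0,0,0],[0.0,1,0,96,0,0,0],[0.0,1,0,98,0,0,0],[0.0,1,0,100,0,0,0],[0.0,1,0,100,0,0,0]]]}}

```text
clock: 9.28
tool_pos: [0.5162, 0.1185, 0.0697]
eef_rot: [0.717, 0.697, 0.0, -0.0]
contact_force: [-0.1, 0.1, -4.1]
opening: 0.135
finger_force: 35.0
```

Call:
{"op": "move_arm", "data": {"targets": [[[0.0,0,0,1,0,0,0],[0.0,0,0,2,0,0,0],[0.0,0,0,2.5,0,0,0],[0.0,0,0,2.5,0,0,0]]]}}

```text
clock: 9.78
tool_pos: [0.5163, 0.1185, 0.0684]
eef_rot: [0.717, 0.697, 0.0, -0.0]
contact_force: [-2.4, 0.6, 8.0]
opening: 0.132
finger_force: 35.0
```

Call:
{"op": "move_arm", "data": {"targets": [[[0.0,0,0,-0.7,0,0,0],[0.3,0,0,-0.7,0,0,0],[0.5,0,0,-0.7,0,0,0],[0.5,0,0,-0.7,0,0,0],[0.5,0,0,-20,0,0,0],[0.5,0,0,-50,0,0,0],[0.5,0,0,-90,0,0,0],[0.5,-15,0,-120,0,0,0],[0.5,-55,0,-130,0,0,0],[0.5,-95,0,-130,0,0,0]]]}}

```text
clock: 11.02
tool_pos: [0.5141, 0.0228, 0.1982]
eef_rot: [0.717, 0.697, 0.001, 0.001]
contact_force: [-0.2, -0.9, -0.8]
opening: 0.501
finger_force: 0.0
```

Call:
{"op": "move_arm", "data": {"targets": [[[0.8,-20,0,0,0,0,0],[0.8,-28,0,0,0,0,0],[0.8,-28,0,0,0,0,0]]]}}

```text
clock: 11.4
tool_pos: [0.5127, -0.0043, 0.1971]
eef_rot: [0.717, 0.697, 0.0, -0.0]
contact_force: [-1.0, 0.5, 0.4]
opening: 0.796
finger_force: 0.0
```

Run:
```python
from h import *
import pickle
pickle.dump(r.camera_info("wrist"),open("ci6.pkl","wb"))
cv2.imwrite("pics/w6.png",r.snapshot("wrist")[:,:,::-1])
togo([.512,-.006],-1.8,.08)
```

```text
tcp [ 0.5127 -0.0035  0.197 ] yaw of tool y -1.6 tool z [-0.     0.001 -1.   ] shift [ -2.6  -0.6 117. ] turn az 0.2
```

View pics/w6.png

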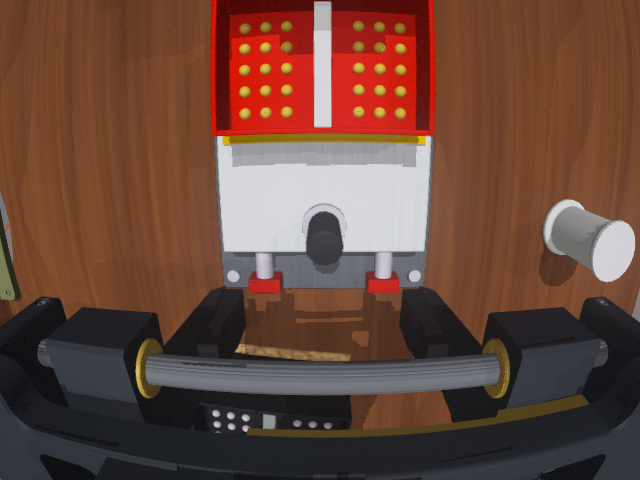

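The tray sits in the nest with its near rim at y≈134, parallel to the yellow curb. The post runs from its flange at (325,222) to its top at about (324,247).

Run:
```python
from h import *
import pickle
ci=pickle.load(open("ci6.pkl","rb")); im=cv2.imread("pics/w6.png").astype(int)
m=(im.max(2)<75); o=np.zeros(m.shape,bool); o[195:280,295:355]=m[195:280,295:355]
c=blobs(o,100)[0]; print(c.min(0),c.max(0))
b=c[c[:,1]>245]; P=cast(ci,b,.108,True)[:,:2]*1000
(cx,cy),rad=cv2.minEnclosingCircle(P.astype(np.float32)); print("post",cx,cy,rad)
Q=cast(ci,[[211,134],[433,134],[322,134]],.098,True)*1000; print(Q.round(1))
```

```text
[307 212] [342 265]
post 513.0100708007812 -6.058828353881836 11.987592697143555
[[439.   74.3  98. ]
 [588.2  69.9  98. ]
 [513.6  70.   98. ]]
```

Call:
{"op": "move_arm", "data": {"targets": [[[0.8,-2,0,30,0,0,0],[0.8,-2.5,0,70,0,0,0],[0.8,-2.5,0,105,0,0,0],[0.8,-2.5,0,123,0,0,0],[0.8,-2.5,0,125,0,0,0],[0.0,-2.5,0,125,0,0,0],[0.0,-2.5,0,125,0,0,0],[0.0,-2.5,0,125,0,0,0],[0.0,-2.5,0,125,0,0,0],[0.0,-2.5,0,125,0,0,0]]], "newtons": 20}}

```text
clock: 12.7
tool_pos: [0.5139, -0.007, 0.0725]
eef_rot: [0.717, 0.697, 0.001, 0.001]
contact_force: [1.9, -0.7, 0.7]
opening: 0.286
finger_force: 20.0
```

Call:
{"op": "move_arm", "data": {"targets": [[[0.0,3,0,0,0,0,0],[0.0,10,0,0,0,0,0],[0.0,20,0,0,0,0,0],[0.0,32,0,0,0,0,0],[0.0,44,0,0,0,0,0],[0.0,56,0,0,0,0,0],[0.0,68,0,0,0,0,0],[0.0,80,0,0,0,0,0],[0.0,90,0,0,0,0,0],[0.0,98,0,0,0,0,0]]]}}

```text
clock: 13.95
tool_pos: [0.5166, 0.0913, 0.0725]
eef_rot: [0.717, 0.697, 0.001, 0.001]
contact_force: [4.6, -3.1, 0.6]
opening: 0.285
finger_force: 20.0
```

Call:
{"op": "move_arm", "data": {"targets": [[[0.0,6,0,0,0,0,0],[0.0,12,0,0,0,0,0],[0.0,17,0,0,0,0,0],[0.0,21,0,0,0,0,0],[0.0,24,0,0,0,0,0],[0.0,26,0,0,0,0,0],[0.0,27,0,0,0,0,0],[0.0,27,0,0,0,0,0]]]}}

```text
clock: 14.95
tool_pos: [0.5163, 0.1167, 0.072]
eef_rot: [0.718, 0.696, -0.001, 0.0]
contact_force: [0.2, -0.5, 0.1]
opening: 0.12
finger_force: 0.0
```

Run:
```python
from h import *
import pickle
s=r.get_state(); print(s["opening"],s["finger_force"],s["contact_force"],s["tool_pos"])
pickle.dump(r.camera_info("wrist"),open("ci7.pkl","wb"))
w=r.snapshot("wrist")[:,:,::-1]; t=r.snapshot("scene")[:,:,::-1]
cv2.imwrite("pics/w7.png",w); cv2.imwrite("pics/s7.png",t)
cv2.imwrite("pics/c7.png",np.hstack([cv2.resize(w,(400,300)),cv2.resize(t[140:320,300:540],(400,300))]))
```

```text
0.11986840372929602 0.0 [ 0.15919903 -0.47849441  0.06438332] [0.51633217 0.11674815 0.07203619]
```

View pics/c7.png

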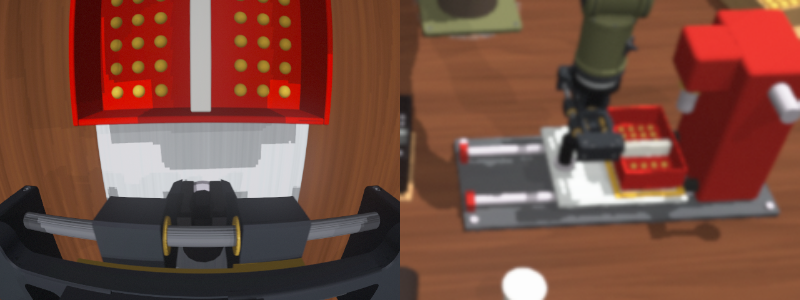

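The fingers slipped forward off the post: it now sits behind the shut fingers, and the carriage is short of home. I'll lift out, go behind the post and push it with shut fingers.

Call:
{"op": "move_arm", "data": {"targets": [[[0.12,0,0,-15,0,0,0],[0.12,0,0,-45,0,0,0],[0.12,0,0,-80,0,0,0],[0.0,-20,0,-110,0,0,0],[0.0,-60,0,-120,0,0,0],[0.0,-85,0,-120,0,0,0],[0.0,-90,0,-120,0,0,0],[0.0,-90,0,-120,0,0,0]]]}}

```text
clock: 16.05
tool_pos: [0.5133, 0.0293, 0.1924]
eef_rot: [0.717, 0.697, 0.0, -0.001]
contact_force: [-0.3, 0.8, 0.1]
opening: 0.001
finger_force: 0.0
```

Run:
```python
from h import *
import pickle
ci=r.camera_info("wrist"); im=r.snapshot("wrist")[:,:,::-1]; cv2.imwrite("pics/w8.png",im); im=im.astype(int)
m=(im.max(2)<75); o=np.zeros(m.shape,bool); o[120:270,285:365]=m[120:270,285:365]
for c in blobs(o,100)[:2]:
    print(c.min(0),c.max(0)); b=c[c[:,1]>c[:,1].max()-18]; P=cast(ci,b,.108,True)[:,:2]*1000
    print("post",cv2.minEnclosingCircle(P.astype(np.float32)))
togo([.5165,.06],-1.8,.08)
```

```text
[306 127] [344 165]
post ((515.6666259765625, 94.16534423828125), 11.77690315246582)
tcp [0.5133 0.0298 0.1922] yaw of tool y -1.5 tool z [-0.001  0.001 -1.   ] shift [ 30.1   2.4 112.2] turn az 0.3
```

View pics/w8.png

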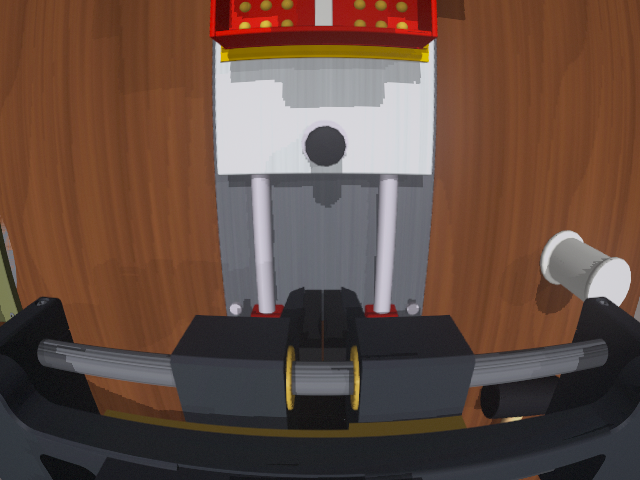

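The post is at pixel (325,146), i.e. (0.516, 0.094) m, about 30 mm short of home, and the tray still looks seated. I'll lower behind it and push.

Call:
{"op": "move_arm", "data": {"targets": [[[0.0,15,1,30,0,0,0],[0.0,25,1.5,70,0,0,0],[0.0,25,1.5,105,0,0,0],[0.0,25,1.5,117,0,0,0],[0.0,30,1.5,117,0,0,0],[0.0,36,1.5,117,0,0,0],[0.0,42,1.5,117,0,0,0],[0.0,47,1.5,117,0,0,0],[0.0,52,1.7,117,0,0,0],[0.0,57,1.7,117,0,0,0]]]}}

```text
clock: 17.35
tool_pos: [0.5169, 0.0735, 0.0763]
eef_rot: [0.721, 0.693, -0.004, 0.006]
contact_force: [-2.8, -29.7, 3.7]
opening: 0.005
finger_force: 14.6
```

Call:
{"op": "move_arm", "data": {"targets": [[[0.0,4,0,0,0,0,0],[0.0,8,0,0,0,0,0],[0.0,11,0,0,0,0,0],[0.0,13,0,0,0,0,0],[0.0,14,0,0,0,0,0],[0.0,14,0,0,0,0,0]]]}}

```text
clock: 18.1
tool_pos: [0.5168, 0.0735, 0.0764]
eef_rot: [0.725, 0.688, -0.01, 0.011]
contact_force: [-2.9, -48.6, 4.7]
opening: 0.005
finger_force: 24.2
```

The push met a hard stop at about 49 N, so I back off. Then I check from the earlier picture w5 how far the carriage front was from the black stops.

Call:
{"op": "move_arm", "data": {"targets": [[[0.0,-10,0,0,0,0,0],[0.0,-30,0,0,0,0,0],[0.0,-45,0,0,0,0,0],[0.0,-45,0,-40,0,0,0],[0.0,-45,0,-90,0,0,0],[0.0,-45,0,-120,0,0,0],[0.0,-45,0,-120,0,0,0]]]}}

```text
clock: 18.98
tool_pos: [0.5176, 0.0548, 0.1974]
eef_rot: [0.717, 0.697, 0.002, 0.001]
contact_force: [-0.0, 0.8, -0.2]
opening: 0.004
finger_force: 0.0
```

Run:
```python
from h import *
import pickle
ci=pickle.load(open("ci5.pkl","rb"))
print("stops(old)",(cast(ci,[[250,20],[397,20]],.03,True)*1000).round(0).tolist(),"front edge old",(cast(ci,[[325,151]],.044,True)*1000).round(0))
ci=r.camera_info("wrist"); im=r.snapshot("wrist")[:,:,::-1]; cv2.imwrite("pics/w9.png",im); m=(im.astype(int).max(2)<75)
o=np.zeros(m.shape,bool); o[100:270,285:365]=m[100:270,285:365]
for c in blobs(o,100)[:2]:
    P=cast(ci,c[c[:,1]>c[:,1].max()-18],.108,True)[:,:2]*1000; print("post",c.min(0),c.max(0),cv2.minEnclosingCircle(P.astype(np.float32)))
s=r.snapshot("scene")[:,:,::-1]; t=r.snapshot("top")[:,:,::-1]
cv2.imwrite("pics/c9.png",np.hstack([cv2.resize(s[150:300,320:520],(400,300),interpolation=2),cv2.resize(t[170:320,60:260],(400,300),interpolation=2)]))
print(r.get_state()["tool_pos"],r.get_state()["clock"])
```

```text
stops(old) [[464.0, 285.0, 30.0], [577.0, 282.0, 30.0]] front edge old [[519. 178.  44.]]
post [300 160] [337 204] ((515.6817626953125, 94.40684509277344), 11.930085182189941)
[0.51531477 0.05454409 0.19436434] 19.125
```

View pics/c9.png

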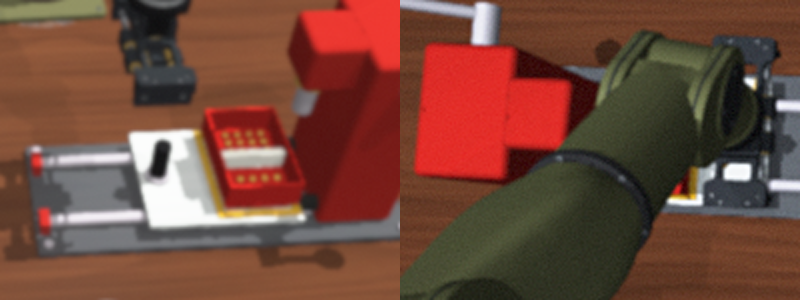

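View pics/w9.png

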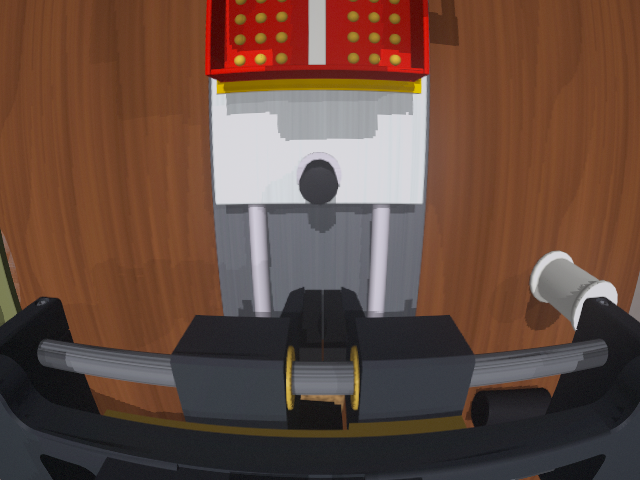

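The near rim is straight, from about (207,76) to (428,76). The curb strip below it is even, and the post is at (319,182).

Run:
```python
from h import *
ci=r.camera_info("wrist")
P=cast(ci,[[206,76],[429,77],[318,78]],.098,True)*1000; print(P.round(1), np.linalg.norm(P[0]-P[1]))
Q=cast(ci,[[217,93],[421,93]],.053,True)*1000; print(Q.round(1))
```

```text
[[440.5 172.8  98. ]
 [587.4 167.3  98. ]
 [514.5 165.7  98. ]] 147.01159440189886
[[435.  165.5  53. ]
 [593.6 160.6  53. ]]
```

```bash
python3 -c "
from plant import r
print(r.finish_job())"
```

```text
the job is handed in; nothing more can be done
None
```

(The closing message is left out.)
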